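# Oil, bottom and back off the pipe-turner bearing nut

## Task

Set the running clearance of the pipe turner's bearing head on the bench: first press the black oil-pump head right down to its stop to oil the bearing and let it come up again, then screw the knurled nut clockwise until it bottoms out on the bearing collar, and turn it back a quarter turn. Finish gripping the nut there and keep holding it, so that it cannot creep while I nip up the lock nut. Leave the frit jar, the steel cup and the spanner beside it where they are.

Things in the scene. Friction and masses are not known exactly. Their poses are not given: they have to be found in the camera images.
- bearing_head: Fixed heavy dark steel base plate 110 x 190 x 12 mm flat on the bench, carrying a blue cast bearing housing and an aluminium oil pump joined by a thin copper line. Place and yaw vary. Origin: centre of the plate's underside, on the bench; x along the 110 mm side, y along the 190 mm side, z up. Nut axis at x 0, y -0.050; pump axis at x 0, y +0.050, both vertical.
- spindle_end (a point): Top end of the fixed threaded spindle, 10 mm thick, that the knurled nut runs on; on the nut's axis, 122 mm above the bench. A fixed dark steel lock nut, 20 mm across corners, sits on it 112 to 119 mm above the bench: it stays between the fingers of a gripper that takes the knurled nut from above.
- collar_top (a point): Centre of the top of the bright collar, 31 mm across, on which the nut bottoms; on the nut's axis, 78 mm above the bench. Below the collar: an aluminium cover 54 mm across with its top at 64 mm, and the blue housing, 66 mm across, with its top at 60 mm.
- nut_top (a point): Centre of the top face of the knurled steel nut, on its axis; turns and rises with it. The nut is round, 46 mm in diameter, 28 mm tall; a red paint mark on its top edge and side lies along this point's x axis. Bottomed, its top is 106 and its underside 78 mm above the bench. Free space round it at any yaw and under its rim down to the cover, so fingertips may reach some mm below its underside.
- adjusting_nut (a joint): Angle of the knurled nut, rad: 0 = bottomed on the collar (hard stop), growing as it is unscrewed (counter-clockwise seen from above). Right-hand thread, rises 3 mm per turn (0.48 mm per rad). Starts 2.1 to 3.7 off; cannot come off its thread. Turns with about 0.12 N m of friction and stays where it is left. Backed off a quarter turn it reads 1.57.
- pump_head_top (a point): Centre of the top of the black mushroom-shaped oil-pump head, 32 mm across; at rest 92.5 mm above the bench. Press it straight down from above with shut fingers. A small amber oil reservoir, 29 mm across, top 63 mm above the bench, stands 36 mm beside the pump's axis.
- pump_head (a joint): How far the oil-pump head is pressed down, m: 0 = up (rest), 0.012 = on its rubber stop. The spring takes about 3 N to start and 10 N at the stop; the head comes up by itself.
- frit_jar: Bystander: frit jar, clear with a dark lid, 60 mm across, 90 mm tall; origin at the centre of its underside. Stands loose about 115 mm from the nut's axis.
- steel_cup: Bystander: dark turned steel cup, 66 mm across, 38 mm tall; origin at the centre of its underside. Stands loose behind the base plate.
- spanner: Bystander: open-ended steel spanner, 213 mm long, 5 mm thick, lying loose in front of the base plate; origin at the middle of its underside.
Not all that is in view belongs to the job. Of the things shaped like the bearing_head, the steel one is meant.

How it is judged:
By the outcome, as a careful person would: the job done as asked, in the order asked, and still so for the second after the job is handed in, while the arm keeps its last pose, push and grip.
It also fails if it takes over 72 s, if anything falls off the work surface, if the arm or the gripper's body presses on something with over 40 N, if the wrist force passes 120 N, or if a joint passes its speed limit or range.

## Robot

A 7-joint arm with a two-finger parallel gripper is mounted at the origin on a cart in front of the work surface, level with it; the furniture and walls round the work are solid. World frame = base frame: x ahead of the robot, y to its left, z up, the work surface at z = 0. Lengths are in m, angles in rad, forces in N, time in s.
With the tool pointing down it reaches from about 0.4 to 0.85 m from the base axis. Payload 4.5 kg.
Tool frame: the origin (TCP) lies on the mounting face of the last link; the fingertips stand 166 mm ahead of it and the grasp point (between the pads) lies 147 mm ahead of it; y points along the fingers, z is the direction in which the jaws open and shut, and the axes are right-handed (so a half turn about y gives the same grasp; the last joint's range is limited). The gripper opens to 88 mm and grips with 3 to 60 N. Pads are 18 mm wide; open, the fingers measure 123 mm over their backs; the gripper's body (75 mm by 187 mm) begins 45 mm behind the grasp point.
Start: joints at [0.034, 0.689, -0.195, 1.565, 0.157, 0.902, -0.215], TCP at [0.625, 0, 0.405] pointing down, gripper open.
Joint ranges: [-3.01, 3.01], [-0.46, 2.08], [-1.47, 1.51], [0.13, 2.56], [-1, 4.14], [0.04, 2.09], [-2.66, 2.66]. Speed limits (rad/s): [2.57, 2.57, 3.14, 3.14, 3.14, 3.14, 3.14].

## Interface

Orientations are given as a unit quaternion [x, y, z, w].
In Python, from plant import r gives the robot as it stands.
- The arm moves only by the tool arm_command, never from a script. Its argument "deltas" is a list of rows, each an object of numbers: "dx", "dy", "dz": the shift along the tool's x, y, z each as a share of 1000 mm, from -1 to 1; "wx", "wy", "wz": the turn, a rotation vector about the tool's x, y, z each as a share of 45 degrees, from -1 to 1. In form: [{"dx": .., "dy": .., "dz": .., "wx": .., "wy": .., "wz": ..}, ...]. A call has exactly 5 rows; each row is the pose to reach, as a shift and turn from the pose commanded when the call began, along the tool's axes at that moment; what a row does not reach only later rows make up. A row lasts 1/10 s, in which the tool goes at most 50 mm and 8.59 degrees, less where a joint would pass 70% of its speed; a pose out of reach is approached as far as the arm can. A call with a number of a shift or a turn outside -1 to 1 is refused whole. A call with a gripper value outside its range is refused whole. "claw" is the opening, from -1 (shut) to 1 (fully open), set as the call begins (left out, the last holds). The fingers move at their own pace and stop on an object; "grip_force" is the grip in N (left out, the last holds). Time passes only in rows, so rows that repeat a pose let the fingers close, or fill a call up. It gives the time, the measured TCP pose, the force and the opening at its end, in the units of the state.
- r.get_state(): the state, without advancing time (a new reading comes with each control period).
- r.snapshot(name): name is "scene" or "side" or "wrist"; returns the picture (400x640x3 uint8, red, green, blue); there is no depth.
- r.get_calibration(name): a dict with "vertical_fov" (degrees; the focal length in pixels is half the picture's height over the tangent of half this angle, whatever the lens; pixels are square), "cx", "cy" (the principal point, pixels), "R" (3x3) and "t" (3): a world point X has camera coordinates R X + t. Camera axes: x right, y down, z forward; pixel columns grow to the right and rows downward; lengths in m; the calibration is good to about 2 mm. The wrist camera is an equidistant fisheye: a pixel r from the principal point sees the ray r / f radians off the axis. A picture is of the moment at which its call begins: read the wrist's pose just before it. get_calibration takes no time and is no camera call; for the wrist camera it gives the pose at the moment of the call.
- r.finish_job(): hands the job in, once; it reports no verdict.
The state is a dict: "clock": time; "q": joint angles; "qd": joint speeds; "joint_torque": joint torques, N m; "tool_pos": TCP position; "eef_rot": TCP orientation; "contact_force": force on the tool from outside, world axes, zero at the start; "moment": the same for the moment, N m; "opening": opening from 0.0 (shut) to 1.0 (fully open).
Only numpy, scipy, OpenCV 4.12 (cv2) and the standard library are available. Lean on these libraries where they do the work, as an engineer would, in place of code of your own. Each camera call takes 0.05 s, during which the arm holds its last target.

## Working session

There is one attempt and no reset: what is moved stays moved. The work goes in short steps, Python scripts to look and compute and a tool call to move; the robot and the scene stay as the last step left them, time stands still between calls to the robot, and variables do not carry over. Pictures are saved under pics/ and viewed, and the job is handed in when it is done.

Besides the shell and the picture viewer there is one more tool, called after "Request:" by a JSON object that holds its "name" and its "arguments", one argument or row to a line. arm_command: Moves the arm, as the interface text tells. Shift numbers are shares of 1000 mm and turn numbers shares of 45 degrees, none past 1 either way. Its arguments: {"type":"object","properties":{"deltas":{"type":"array","items":{"type":"object","properties":{"dx":{"type":"number","minimum":-1,"maximum":1},"dy":{"type":"number","minimum":-1,"maximum":1},"dz":{"type":"number","minimum":-1,"maximum":1},"wx":{"type":"number","minimum":-1,"maximum":1},"wy":{"type":"number","minimum":-1,"maximum":1},"wz":{"type":"number","minimum":-1,"maximum":1}}}},"claw":{"type":"number"},"grip_force":{"type":"number"}},"required":["deltas"]}

```bash
mkdir -p pics; ls
cat > h.py <<'E'
from plant import r
import numpy as np, cv2
from scipy.spatial.transform import Rotation as Ro
def save(n,im): cv2.imwrite('pics/'+n+'.png',im[:,:,::-1])
def proj(c,X):
    p=c['R']@np.array(X)+c['t']; f=200/np.tan(np.radians(c['vertical_fov']/2)); return np.array([c['cx']+f*p[0]/p[2],c['cy']+f*p[1]/p[2]])
def ray(c,u,v,z):
    c={k:np.array(x) for k,x in c.items()}
    f=200/np.tan(np.radians(c['vertical_fov']/2)); d=c['R'].T@np.array([(u-c['cx'])/f,(v-c['cy'])/f,1]); o=-c['R'].T@c['t']
    return o+d*(z-o[2])/d[2]
def rayw(c,u,v,z):
    c={k:np.array(x) for k,x in c.items()}
    f=200/np.tan(np.radians(c['vertical_fov']/2)); a=np.array([u-c['cx'],v-c['cy']]); rr=np.hypot(*a); th=rr/f
    d=c['R'].T@np.array([*(a/max(rr,1e-9)*np.sin(th)),np.cos(th)]); o=-c['R'].T@c['t']
    return o+d*(z-o[2])/d[2]
def projw(c,X):
    p=np.array(c['R'])@np.array(X)+c['t']; f=200/np.tan(np.radians(c['vertical_fov']/2)); h=np.hypot(p[0],p[1]); th=np.arctan2(h,p[2])
    return np.array([c['cx'],c['cy']])+f*th*p[:2]/h
E
python3 - <<'E'
from h import *
s=r.get_state();print(s)
for n in('scene','side','wrist'):
    c=r.get_calibration(n);print(n,c);save(n+'0',r.snapshot(n))
E
```

```text
pics
{'clock': 0.0, 'q': array([ 0.03383918,  0.68996573, -0.19449457,  1.56630872,  0.15732266,
        0.90251316, -0.21510632]), 'qd': array([-0.00041875, -0.00105053,  0.00091654,  0.0016657 ,  0.00021848,
        0.00102196,  0.0014564 ]), 'joint_torque': array([ 3.38560185e-04, -5.27571630e+01, -1.26686912e+00, -1.53434461e+01,
       -5.26333472e-02,  6.56995355e-03,  1.65937727e-04]), 'tool_pos': array([ 6.24681236e-01, -6.37526834e-05,  4.03930084e-01]), 'eef_rot': array([ 0.5004978 , -0.50039937,  0.49958341, -0.49951861]), 'contact_force': array([-0.22406797, -1.08986566, -0.22814542]), 'moment': array([-0.01630415,  0.00312035, -0.04669942]), 'opening': 1.0007210202872057}
scene {'vertical_fov': 46.58489425264368, 'cx': 313.55560529357314, 'cy': 198.9782631224279, 'R': array([[ 0.78128269, -0.62416573, -0.0038076 ],
       [-0.41917688, -0.52015398, -0.74413075],
       [ 0.46248038,  0.58297254, -0.66802315]]), 't': array([-0.43937574,  0.27546015,  1.07992592])}
side {'vertical_fov': 51.68263104713544, 'cx': 320.19358092729186, 'cy': 195.8365337829101, 'R': array([[-0.99962229, -0.01376135, -0.02378867],
       [ 0.01190987,  0.56317532, -0.82625161],
       [ 0.02476753, -0.82622284, -0.5627987 ]]), 't': array([0.55157527, 0.07220047, 1.13725283])}
wrist {'vertical_fov': 65.70646984690485, 'cx': 315.741314978684, 'cy': 205.18080182700623, 'R': array([[ 9.99997019e-01,  6.06102102e-04, -2.36512159e-03],
       [ 1.26631505e-03, -9.56974302e-01,  2.90169917e-01],
       [-2.08748799e-03, -2.90172047e-01, -9.56972218e-01]]), 't': array([-0.62483368, -0.04009877,  0.39118983])}
```

View pics/scene0.png

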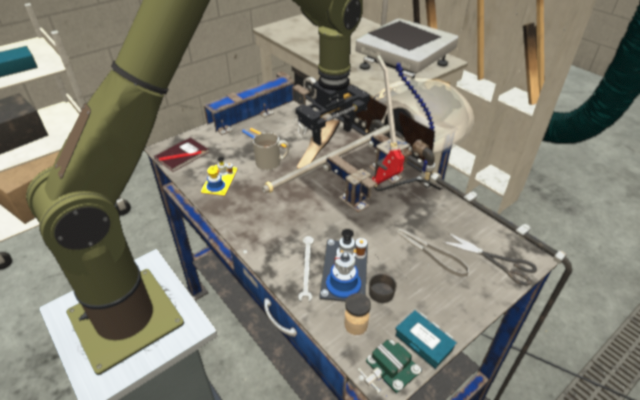

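View pics/side0.png

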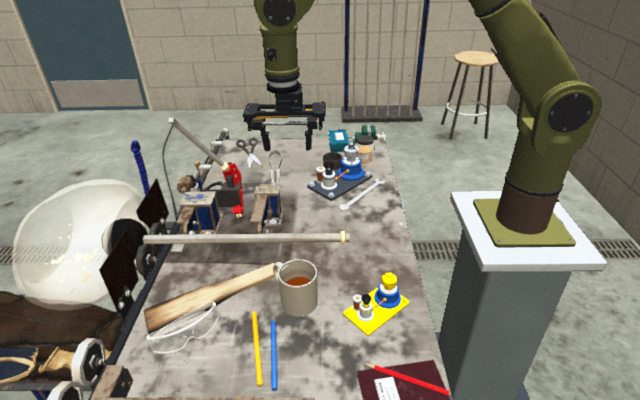

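View pics/wrist0.png

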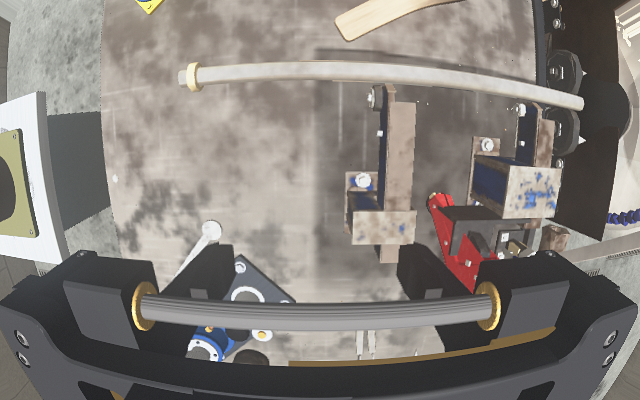

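Run:
```python
from h import *
s=r.get_state();print(Ro.from_quat(s['eef_rot']).as_matrix().round(3))
a=cv2.imread('pics/scene0.png')[215:345,280:430]; b=cv2.imread('pics/side0.png')[125:215,290:410]
cv2.imwrite('pics/crop0.png',np.hstack([cv2.resize(a,(400,347),interpolation=3),cv2.resize(b,(400,347),interpolation=3)]))
cs=r.get_calibration('scene');cd=r.get_calibration('side')
print('nut-ish scene',ray(cs,345,252,.12),'side',ray(cd,351,147,.12))
print('pump scene',ray(cs,347,236,.0925),'side',ray(cd,328,172,.0925))
```

```text
[[ 0.    -0.001  1.   ]
 [-1.    -0.     0.   ]
 [ 0.    -1.    -0.001]]
nut-ish scene [ 0.45879202 -0.24625064  0.12      ] side [ 0.45731113 -0.22846077  0.12      ]
pump scene [ 0.5144048  -0.19253723  0.0925    ] side [ 0.52857708 -0.12699089  0.0925    ]
```

View pics/crop0.png

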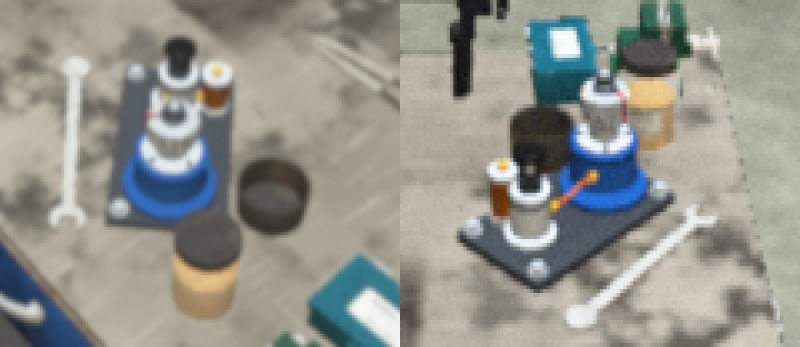

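Run:
```python
from h import *
cs=r.get_calibration('scene');cd=r.get_calibration('side')
for n,a,b,z in (('spindle',(344.9,254),(351.5,144.5),.122),('pump',(347.5,231.3),(328.4,163.4),.0925)):
    print(n,ray(cs,*a,z),ray(cd,*b,z))
c=r.get_calibration('wrist'); print(-c['R'].T@c['t'])
# plate-level corners scene crop: bolts
for p in [(137,74),(120,208)]: print(ray(cs,280+p[0]/2.667,215+p[1]/2.669,.015))
for p in [(475-400,232),(537-400,268),(658-400,188)]: print(ray(cd,290+p[0]/3.333,125+p[1]/3.856,.015))
```

```text
spindle [ 0.45334739 -0.25193474  0.122     ] [ 0.45519231 -0.24119361  0.122     ]
pump [ 0.52607844 -0.1812965   0.0925    ] [ 0.52727823 -0.17724221  0.0925    ]
[0.62575544 0.07552562 0.3846257 ]
[ 0.51747624 -0.13199611  0.015     ]
[ 0.4004211  -0.24665545  0.015     ]
[ 0.57790419 -0.17759732  0.015     ]
[ 0.52024783 -0.124338    0.015     ]
[ 0.40166275 -0.24177622  0.015     ]
```

Request:
{"name": "arm_command", "arguments": {
  "deltas": [
    {"dx": 0.04, "dz": -0.02},
    {"dx": 0.08, "dz": -0.04},
    {"dx": 0.12, "dz": -0.055},
    {"dx": 0.145, "dz": -0.068},
    {"dx": 0.145, "dz": -0.068}
  ],
  "claw": -1,
  "grip_force": 20
}}

```text
invalid input at $.deltas[0]: expected keys dx, dy, dz, wx, wy, wz
```

Request:
{"name": "arm_command", "arguments": {
  "deltas": [
    {"dx": 0.04, "dz": -0.02},
    {"dx": 0.08, "dz": -0.04},
    {"dx": 0.12, "dz": -0.055},
    {"dx": 0.14, "dz": -0.066},
    {"dx": 0.14, "dz": -0.066}
  ]
}}

```text
invalid input at $.deltas[0]: expected keys dx, dy, dz, wx, wy, wz
```

Request:
{"name": "arm_command", "arguments": {
  "deltas": [
    {},
    {},
    {},
    {},
    {}
  ]
}}

```text
invalid input at $.deltas[0]: expected keys dx, dy, dz, wx, wy, wz
```

Run:
```python
from h import *
import pickle
s=r.get_state();print(s); c=r.get_calibration('wrist'); im=r.snapshot('wrist'); save('w1',im); pickle.dump(c,open('w1.pkl','wb'))
```

```text
{'clock': 0.15, 'q': array([ 0.03378167,  0.68977189, -0.19453374,  1.56610216,  0.15733745,
        0.90247206, -0.215087  ]), 'qd': array([ 2.03201561e-03, -2.38304507e-03, -2.79535666e-04, -4.26448476e-03,
       -3.21191476e-05, -2.09593610e-03, -6.14934433e-04]), 'joint_torque': array([-1.46674727e-03, -5.27863634e+01, -1.26819178e+00, -1.53587687e+01,
       -5.24473807e-02,  3.92338901e-03,  1.12435155e-04]), 'tool_pos': array([ 6.24754016e-01, -8.14469942e-06,  4.04107192e-01]), 'eef_rot': array([ 0.50040047, -0.50027647,  0.49966108, -0.49966152]), 'contact_force': array([0.0872209 , 0.17718127, 0.17562101]), 'moment': array([0.04633849, 0.02529329, 0.036747  ]), 'opening': 1.00115643723481}
```

View pics/w1.png

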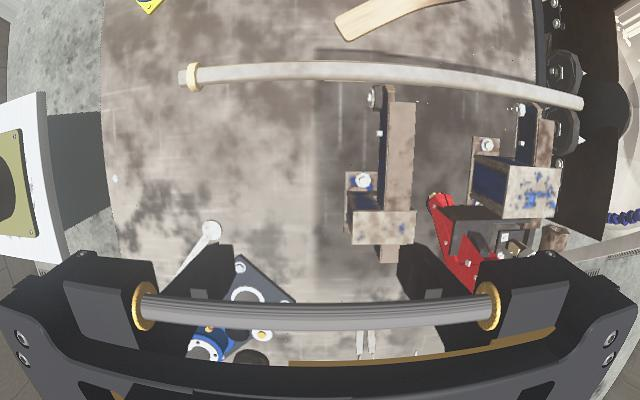

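All keys are needed in each row. Nothing moved.

Request:
{"name": "arm_command", "arguments": {
  "deltas": [
    {"dx": 0.04, "dy": 0, "dz": -0.02, "wx": 0, "wy": 0, "wz": 0},
    {"dx": 0.08, "dy": 0, "dz": -0.04, "wx": 0, "wy": 0, "wz": 0},
    {"dx": 0.12, "dy": 0, "dz": -0.055, "wx": 0, "wy": 0, "wz": 0},
    {"dx": 0.145, "dy": 0, "dz": -0.068, "wx": 0, "wy": 0, "wz": 0},
    {"dx": 0.145, "dy": 0, "dz": -0.068, "wx": 0, "wy": 0, "wz": 0}
  ],
  "claw": -1,
  "grip_force": 20
}}

```text
clock: 0.7
tool_pos: [0.5547, -0.1504, 0.4044]
eef_rot: [0.5, -0.502, 0.502, -0.496]
contact_force: [-0.0, -0.4, -0.4]
opening: 0.568
```

Request:
{"name": "arm_command", "arguments": {
  "deltas": [
    {"dx": 0.04, "dy": 0, "dz": -0.02, "wx": 0, "wy": 0, "wz": 0},
    {"dx": 0.08, "dy": 0, "dz": -0.04, "wx": 0, "wy": 0, "wz": 0},
    {"dx": 0.12, "dy": 0, "dz": -0.055, "wx": 0, "wy": 0, "wz": 0},
    {"dx": 0.14, "dy": 0, "dz": -0.066, "wx": 0, "wy": 0, "wz": 0},
    {"dx": 0.14, "dy": 0, "dz": -0.066, "wx": 0, "wy": 0, "wz": 0}
  ]
}}

```text
clock: 1.2
tool_pos: [0.4893, -0.2883, 0.4044]
eef_rot: [0.499, -0.501, 0.502, -0.498]
contact_force: [0.0, 0.2, 0.6]
opening: 0.122
```

Request:
{"name": "arm_command", "arguments": {
  "deltas": [
    {"dx": 0, "dy": 0, "dz": 0, "wx": 0, "wy": 0, "wz": 0},
    {"dx": 0, "dy": 0, "dz": 0, "wx": 0, "wy": 0, "wz": 0},
    {"dx": 0, "dy": 0, "dz": 0, "wx": 0, "wy": 0, "wz": 0},
    {"dx": 0, "dy": 0, "dz": 0, "wx": 0, "wy": 0, "wz": 0},
    {"dx": 0, "dy": 0, "dz": 0, "wx": 0, "wy": 0, "wz": 0}
  ]
}}

```text
clock: 1.7
tool_pos: [0.4914, -0.2843, 0.4047]
eef_rot: [-0.5, 0.5, -0.5, 0.5]
contact_force: [0.0, -0.7, 1.2]
opening: 0.007
```

Run:
```python
from h import *
import pickle
s=r.get_state();print(s); c=r.get_calibration('wrist'); im=r.snapshot('wrist'); save('w1',im); pickle.dump(c,open('w1.pkl','wb'))
```

```text
{'clock': 1.7, 'q': array([ 0.58301692,  0.6154401 , -0.23310405,  1.7408766 ,  0.18541441,
        0.80665573,  0.26378629]), 'qd': array([ 6.73410988e-03, -2.07665966e-04,  4.24788353e-03, -1.52104667e-03,
        2.01136369e-03,  4.44780459e-06,  4.07368848e-04]), 'joint_torque': array([-1.35180638e-01, -4.78483200e+01, -1.60641711e+00, -1.40379623e+01,
       -5.01341396e-02,  3.27192864e-02, -1.73190856e-03]), 'tool_pos': array([ 0.49141437, -0.28426556,  0.40474803]), 'eef_rot': array([-0.50022153,  0.49967126, -0.49968032,  0.50042644]), 'contact_force': array([ 0.03946107, -0.71222345,  1.16974573]), 'moment': array([ 0.0438603 ,  0.00494735, -0.00590431]), 'opening': 0.00712818655565816}
```

View pics/w1.png

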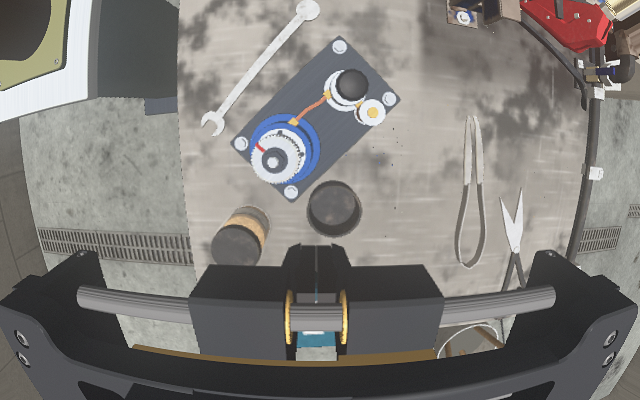

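Run:
```python
from h import *
import pickle
c=pickle.load(open('w1.pkl','rb'))
im=cv2.imread('pics/w1.png')[50:210,220:420]
cv2.imwrite('pics/w1c.png',cv2.resize(im,None,fx=4,fy=3.75,interpolation=cv2.INTER_CUBIC)[:600])
```

```text
(no output)
```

View pics/w1c.png

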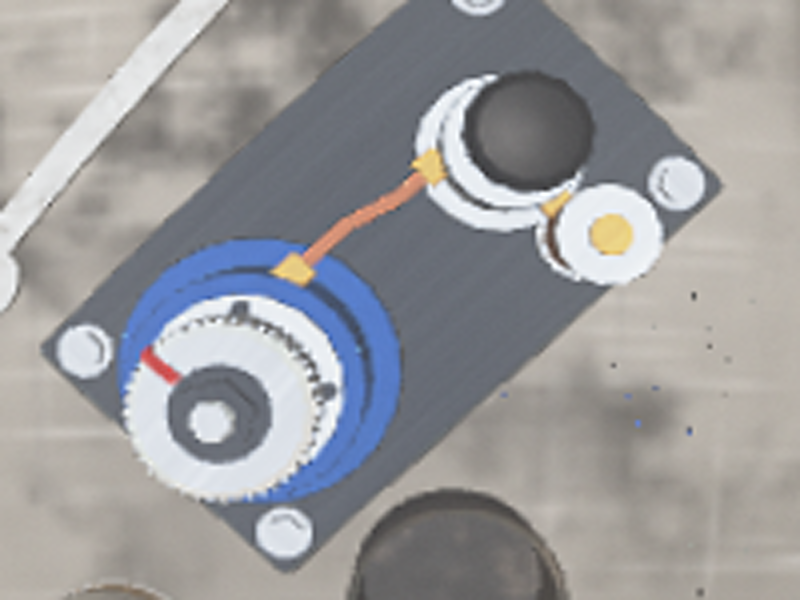

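Run:
```python
from h import *
import pickle
c=pickle.load(open('w1.pkl','rb'))
P=lambda u,v,z: rayw(c,220+u/4,50+v/3.75,z)
sp=P(212,421,.122);pu=P(531,131,.089);nt=P(222,410,.1075);mo=P(146,354,.1075);mi=P(178,380,.1075)
print(sp,pu,nt,mo,mi)
b=np.array([P(u,v,.016) for u,v in((84,350),(284,530),(677,184),(478,-5))]);print(b,b.mean(0))
d=pu-sp;print(np.linalg.norm(d[:2]),np.degrees(np.arctan2(d[1],d[0])))
for a in (sp,nt):
  m=mo-a;print('mark ang',np.degrees(np.arctan2(m[1],m[0])),np.linalg.norm(m[:2]))
e=b[2]-b[1]; print(np.degrees(np.arctan2(e[1],e[0])))
e=b[3]-b[0]; print(np.degrees(np.arctan2(e[1],e[0])))
```

```text
[ 0.4553854  -0.24982853  0.122     ] [ 0.5269617  -0.18012686  0.089     ] [ 0.45571724 -0.2494105   0.1075    ] [ 0.4385572  -0.23540538  0.1075    ] [ 0.4457794  -0.24191222  0.1075    ]
[[ 0.4015736  -0.24238177  0.016     ]
 [ 0.46182004 -0.30278586  0.016     ]
 [ 0.57971694 -0.18823628  0.016     ]
 [ 0.51980288 -0.12909786  0.016     ]] [ 0.49072836 -0.21562544  0.016     ]
0.09990740650554646 44.23978230874095
mark ang 139.40071717544708 0.022163381127614207
mark ang 140.78048261068406 0.022149720051555126
44.17497574863361
43.77628776874346
```

Request:
{"name": "arm_command", "arguments": {
  "deltas": [
    {"dx": -0.035, "dy": 0.02, "dz": 0.012, "wx": 0, "wy": 0, "wz": 0},
    {"dx": -0.07, "dy": 0.04, "dz": 0.024, "wx": 0, "wy": 0, "wz": 0},
    {"dx": -0.104, "dy": 0.07, "dz": 0.0355, "wx": 0, "wy": 0, "wz": 0},
    {"dx": -0.104, "dy": 0.105, "dz": 0.0355, "wx": 0, "wy": 0, "wz": 0},
    {"dx": -0.104, "dy": 0.13, "dz": 0.0355, "wx": 0, "wy": 0, "wz": 0}
  ]
}}

```text
clock: 2.25
tool_pos: [0.5268, -0.179, 0.2731]
eef_rot: [-0.501, 0.5, -0.499, 0.501]
contact_force: [0.2, -1.0, -0.4]
opening: 0.005
```

Request:
{"name": "arm_command", "arguments": {
  "deltas": [
    {"dx": 0, "dy": 0, "dz": 0, "wx": 0, "wy": 0, "wz": 0},
    {"dx": 0, "dy": 0, "dz": 0, "wx": 0, "wy": 0, "wz": 0},
    {"dx": 0, "dy": 0, "dz": 0, "wx": 0, "wy": 0, "wz": 0},
    {"dx": 0, "dy": 0, "dz": 0, "wx": 0, "wy": 0, "wz": 0},
    {"dx": 0, "dy": 0, "dz": 0, "wx": 0, "wy": 0, "wz": 0}
  ]
}}

```text
clock: 2.75
tool_pos: [0.5268, -0.1813, 0.2759]
eef_rot: [0.499, -0.499, 0.501, -0.5]
contact_force: [-0.2, 0.5, -0.2]
opening: 0.006
```

Run:
```python
from h import *
s=r.get_state();print(s['tool_pos'],s['contact_force'],s['q'][6]); save('w2',np.hstack([r.snapshot('side')[100:250,250:450],r.snapshot('wrist')[150:300,220:420]]).repeat(2,0).repeat(2,1))
```

```text
[ 0.52681539 -0.18132763  0.27587934] [-0.16686584  0.50361741 -0.17462829] 0.01637244714055009
```

View pics/w2.png

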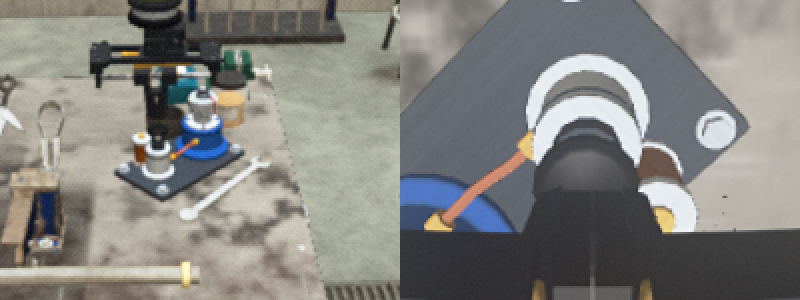

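Request:
{"name": "arm_command", "arguments": {
  "deltas": [
    {"dx": 0, "dy": 0.008, "dz": 0, "wx": 0, "wy": 0, "wz": 0},
    {"dx": 0, "dy": 0.015, "dz": 0, "wx": 0, "wy": 0, "wz": 0},
    {"dx": 0, "dy": 0.02, "dz": 0, "wx": 0, "wy": 0, "wz": 0},
    {"dx": 0, "dy": 0.024, "dz": 0, "wx": 0, "wy": 0, "wz": 0},
    {"dx": 0, "dy": 0.024, "dz": 0, "wx": 0, "wy": 0, "wz": 0}
  ]
}}

```text
clock: 3.35
tool_pos: [0.5266, -0.181, 0.2504]
eef_rot: [0.5, -0.5, 0.5, -0.5]
contact_force: [-0.6, -0.4, 8.1]
opening: 0.005
```

Request:
{"name": "arm_command", "arguments": {
  "deltas": [
    {"dx": 0, "dy": 0.002, "dz": 0, "wx": 0, "wy": 0, "wz": 0},
    {"dx": 0, "dy": 0.004, "dz": 0, "wx": 0, "wy": 0, "wz": 0},
    {"dx": 0, "dy": 0.005, "dz": 0, "wx": 0, "wy": 0, "wz": 0},
    {"dx": 0, "dy": 0.005, "dz": 0, "wx": 0, "wy": 0, "wz": 0},
    {"dx": 0, "dy": 0.005, "dz": 0, "wx": 0, "wy": 0, "wz": 0}
  ]
}}

```text
clock: 3.85
tool_pos: [0.5265, -0.1809, 0.2468]
eef_rot: [0.5, -0.5, 0.5, -0.5]
contact_force: [-2.5, 0.2, 14.6]
opening: 0.001
```

Request:
{"name": "arm_command", "arguments": {
  "deltas": [
    {"dx": 0, "dy": 0.001, "dz": 0, "wx": 0, "wy": 0, "wz": 0},
    {"dx": 0, "dy": 0.002, "dz": 0, "wx": 0, "wy": 0, "wz": 0},
    {"dx": 0, "dy": 0.002, "dz": 0, "wx": 0, "wy": 0, "wz": 0},
    {"dx": 0, "dy": 0.002, "dz": 0, "wx": 0, "wy": 0, "wz": 0},
    {"dx": 0, "dy": 0.002, "dz": 0, "wx": 0, "wy": 0, "wz": 0}
  ]
}}

```text
clock: 4.35
tool_pos: [0.5264, -0.1808, 0.2466]
eef_rot: [0.5, -0.499, 0.501, -0.5]
contact_force: [-5.6, 1.8, 31.2]
opening: 0.002
```

Request:
{"name": "arm_command", "arguments": {
  "deltas": [
    {"dx": 0, "dy": -0.007, "dz": 0, "wx": 0, "wy": 0, "wz": 0},
    {"dx": 0, "dy": -0.018, "dz": 0, "wx": 0, "wy": 0, "wz": 0},
    {"dx": 0, "dy": -0.045, "dz": 0, "wx": 0, "wy": 0, "wz": 0},
    {"dx": 0, "dy": -0.085, "dz": 0, "wx": 0, "wy": 0, "wz": 0},
    {"dx": 0, "dy": -0.12, "dz": 0, "wx": 0, "wy": 0, "wz": 0}
  ],
  "claw": 1
}}

```text
clock: 4.85
tool_pos: [0.5259, -0.1809, 0.3644]
eef_rot: [-0.5, 0.501, -0.499, 0.5]
contact_force: [0.4, 0.2, 0.5]
opening: 0.435
```

Run:
```python
from h import *
s=r.get_state();print(s['tool_pos'],s['contact_force'],s['q'],Ro.from_quat(s['eef_rot']).as_matrix().round(3)); save('w3',np.hstack([r.snapshot('side')[100:250,250:450],r.snapshot('wrist')[150:300,220:420]]).repeat(2,0).repeat(2,1))
```

```text
[ 0.52594107 -0.1808815   0.36443394] [0.3707196  0.19666453 0.49226285] [ 0.37281099  0.65478673 -0.20666986  1.81678649  0.19694553  0.69235375
  0.05542557] [[ 0.    -0.002  1.   ]
 [-1.     0.001  0.   ]
 [-0.001 -1.    -0.002]]
```

View pics/w3.png

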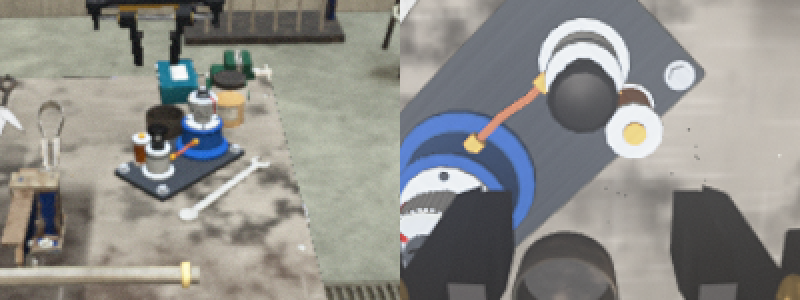

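Request:
{"name": "arm_command", "arguments": {
  "deltas": [
    {"dx": 0.02, "dy": 0, "dz": -0.02, "wx": 0, "wy": -0.18, "wz": 0},
    {"dx": 0.045, "dy": 0, "dz": -0.045, "wx": 0, "wy": -0.36, "wz": 0},
    {"dx": 0.069, "dy": 0, "dz": -0.071, "wx": 0, "wy": -0.54, "wz": 0},
    {"dx": 0.069, "dy": 0, "dz": -0.071, "wx": 0, "wy": -0.72, "wz": 0},
    {"dx": 0.069, "dy": 0, "dz": -0.071, "wx": 0, "wy": -0.9, "wz": 0}
  ]
}}

```text
clock: 5.45
tool_pos: [0.4538, -0.251, 0.3624]
eef_rot: [0.643, -0.296, 0.294, -0.642]
contact_force: [0.9, -0.2, -0.4]
opening: 0.981
```

Request:
{"name": "arm_command", "arguments": {
  "deltas": [
    {"dx": 0, "dy": 0, "dz": 0, "wx": 0, "wy": -0.18, "wz": 0},
    {"dx": 0, "dy": 0, "dz": 0, "wx": 0, "wy": -0.36, "wz": 0},
    {"dx": 0, "dy": 0, "dz": 0, "wx": 0, "wy": -0.54, "wz": 0},
    {"dx": 0, "dy": 0, "dz": 0, "wx": 0, "wy": -0.72, "wz": 0},
    {"dx": 0, "dy": 0, "dz": 0, "wx": 0, "wy": -0.9, "wz": 0}
  ]
}}

```text
clock: 5.95
tool_pos: [0.4548, -0.2499, 0.3624]
eef_rot: [-0.705, 0.054, -0.052, 0.706]
contact_force: [-0.0, -0.1, -0.7]
opening: 0.999
```

Request:
{"name": "arm_command", "arguments": {
  "deltas": [
    {"dx": 0, "dy": 0, "dz": 0, "wx": 0, "wy": -0.1, "wz": 0},
    {"dx": 0, "dy": 0, "dz": 0, "wx": 0, "wy": -0.2, "wz": 0},
    {"dx": 0, "dy": 0, "dz": 0, "wx": 0, "wy": -0.2, "wz": 0},
    {"dx": 0, "dy": 0, "dz": 0, "wx": 0, "wy": -0.2, "wz": 0},
    {"dx": 0, "dy": 0, "dz": 0, "wx": 0, "wy": -0.2, "wz": 0}
  ]
}}

```text
clock: 6.45
tool_pos: [0.4553, -0.2499, 0.3633]
eef_rot: [-0.707, 0.001, -0.0, 0.707]
contact_force: [0.5, 0.4, -0.9]
opening: 0.997
```

Run:
```python
from h import *
import pickle
s=r.get_state();print(s['tool_pos'],s['contact_force'],s['q'],Ro.from_quat(s['eef_rot']).as_matrix().round(3)); 
c=r.get_calibration('wrist');pickle.dump(c,open('w4.pkl','wb'));save('w4',r.snapshot('wrist'))
print('expected spindle px',projw(c,[.4551,-.2502,.122]))
```

```text
[ 0.45530727 -0.24990246  0.36328064] [ 0.4677982   0.37347068 -0.85554471] [ 0.82266908  0.6846702  -0.6774404   1.91116676  0.61035838  0.76330059
  1.36670699] [[ 1.    -0.001  0.001]
 [-0.001  0.     1.   ]
 [-0.001 -1.     0.   ]]
expected spindle px [314.38118366 213.88869019]
```

View pics/w4.png

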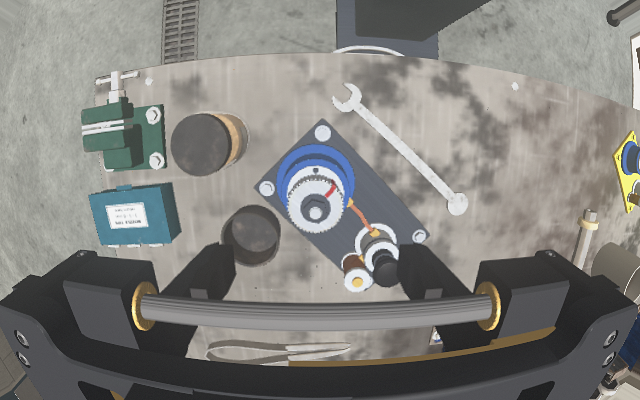

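Run:
```python
from h import *
import pickle
im=cv2.imread('pics/w4.png')[130:260,250:400]
cv2.imwrite('pics/w4c.png',cv2.resize(im,None,fx=4,fy=4,interpolation=cv2.INTER_CUBIC))
```

```text
(no output)
```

View pics/w4c.png

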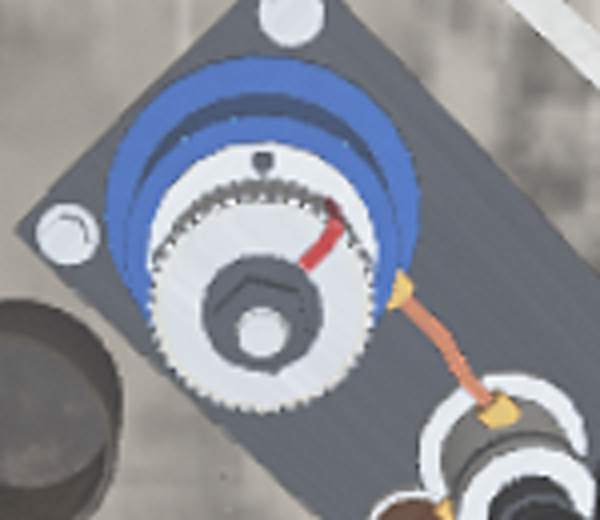

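Run:
```python
from h import *
import pickle
c=pickle.load(open('w4.pkl','rb'))
P=lambda u,v,z: rayw(c,250+u/4,130+v/4,z)
sp=P(264,332,.122);nt=P(261,303,.1075);mo=P(335,222,.1075);mi=P(306,267,.1075)
print(sp,nt)
for a in (sp,nt):
  for m in (mo-a,mi-a):print(np.degrees(np.arctan2(m[1],m[0])),np.linalg.norm(m[:2]))
```

```text
[ 0.45439469 -0.24897789  0.122     ] [ 0.45308006 -0.24955694  0.1075    ]
142.07373944198537 0.022683799746255652
136.4053737828732 0.01207860827261838
138.78382705761328 0.0220390508181309
129.84320578235864 0.011601800736799539
```

Request:
{"name": "arm_command", "arguments": {
  "deltas": [
    {"dx": -0.0006, "dy": 0.03, "dz": 0, "wx": 0, "wy": 0, "wz": 0},
    {"dx": -0.0006, "dy": 0.06, "dz": 0, "wx": 0, "wy": 0, "wz": 0},
    {"dx": -0.0006, "dy": 0.09, "dz": 0, "wx": 0, "wy": 0, "wz": 0},
    {"dx": -0.0006, "dy": 0.11, "dz": 0, "wx": 0, "wy": 0, "wz": 0},
    {"dx": -0.0006, "dy": 0.122, "dz": 0, "wx": 0, "wy": 0, "wz": 0}
  ]
}}

```text
clock: 7.0
tool_pos: [0.4546, -0.2498, 0.2402]
eef_rot: [-0.707, 0.001, 0.001, 0.707]
contact_force: [-0.1, 0.8, 0.8]
opening: 1.003
```

Request:
{"name": "arm_command", "arguments": {
  "deltas": [
    {"dx": 0, "dy": 0, "dz": 0, "wx": 0, "wy": 0, "wz": 0},
    {"dx": 0, "dy": 0, "dz": 0, "wx": 0, "wy": 0, "wz": 0},
    {"dx": 0, "dy": 0, "dz": 0, "wx": 0, "wy": 0, "wz": 0},
    {"dx": 0, "dy": 0, "dz": 0, "wx": 0, "wy": 0, "wz": 0},
    {"dx": 0, "dy": 0, "dz": 0, "wx": 0, "wy": 0, "wz": 0}
  ]
}}

```text
clock: 7.5
tool_pos: [0.4551, -0.2501, 0.2424]
eef_rot: [0.707, 0.0, 0.001, -0.707]
contact_force: [0.2, 0.5, 0.3]
opening: 1.001
```

Run:
```python
from h import *
s=r.get_state();print(s['clock'],s['tool_pos'],s['contact_force'],s['moment'],s['q'])
save('w5',np.hstack([r.snapshot('side')[100:250,250:450],r.snapshot('wrist')[150:300,220:420]]).repeat(2,0).repeat(2,1))
```

```text
7.5 [ 0.45508396 -0.25012238  0.24240708] [0.19916686 0.500896   0.30320131] [ 0.05522837 -0.08347855  0.02630213] [ 0.70289561  0.85789875 -0.48379225  1.99680429  0.83659671  0.49382079
  1.16988305]
```

View pics/w5.png

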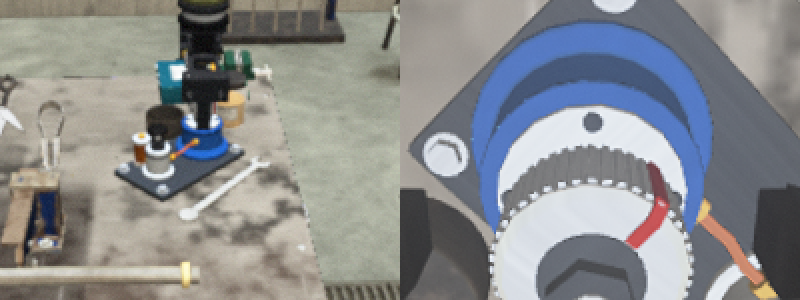

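Request:
{"name": "arm_command", "arguments": {
  "deltas": [
    {"dx": 0, "dy": 0, "dz": 0, "wx": 0, "wy": -0.18, "wz": 0},
    {"dx": 0, "dy": 0, "dz": 0, "wx": 0, "wy": -0.36, "wz": 0},
    {"dx": 0, "dy": 0, "dz": 0, "wx": 0, "wy": -0.54, "wz": 0},
    {"dx": 0, "dy": 0, "dz": 0, "wx": 0, "wy": -0.72, "wz": 0},
    {"dx": 0, "dy": 0, "dz": 0, "wx": 0, "wy": -0.8, "wz": 0}
  ]
}}

```text
clock: 8.1
tool_pos: [0.4548, -0.2502, 0.2418]
eef_rot: [-0.672, -0.22, 0.22, 0.672]
contact_force: [-0.2, -0.3, -0.3]
opening: 1.004
```

Request:
{"name": "arm_command", "arguments": {
  "deltas": [
    {"dx": 0, "dy": 0, "dz": 0, "wx": 0, "wy": 0, "wz": 0},
    {"dx": 0, "dy": 0, "dz": 0, "wx": 0, "wy": 0, "wz": 0},
    {"dx": 0, "dy": 0, "dz": 0, "wx": 0, "wy": 0, "wz": 0},
    {"dx": 0, "dy": 0, "dz": 0, "wx": 0, "wy": 0, "wz": 0},
    {"dx": 0, "dy": 0, "dz": 0, "wx": 0, "wy": 0, "wz": 0}
  ],
  "claw": -1,
  "grip_force": 30
}}

```text
clock: 8.6
tool_pos: [0.455, -0.2499, 0.2418]
eef_rot: [0.673, 0.218, -0.218, -0.672]
contact_force: [-0.5, 0.3, 0.4]
opening: 0.572
```

Request:
{"name": "arm_command", "arguments": {
  "deltas": [
    {"dx": 0, "dy": 0, "dz": 0, "wx": 0, "wy": 0, "wz": 0},
    {"dx": 0, "dy": 0, "dz": 0, "wx": 0, "wy": 0, "wz": 0},
    {"dx": 0, "dy": 0, "dz": 0, "wx": 0, "wy": 0, "wz": 0},
    {"dx": 0, "dy": 0, "dz": 0, "wx": 0, "wy": 0, "wz": 0},
    {"dx": 0, "dy": 0, "dz": 0, "wx": 0, "wy": 0, "wz": 0}
  ]
}}

```text
clock: 9.1
tool_pos: [0.4548, -0.2498, 0.2417]
eef_rot: [-0.672, -0.219, 0.219, 0.673]
contact_force: [-1.1, 0.8, 1.2]
opening: 0.514
```

```bash
cat > st.py <<'E'
from h import *
s=r.get_state();M=Ro.from_quat(s['eef_rot']).as_matrix()
print('t',s['clock'],'pos',s['tool_pos'].round(4),'F',s['contact_force'].round(1),'M',s['moment'].round(3),'yawx',np.degrees(np.arctan2(M[1,0],M[0,0])).round(2),'tilt',M[:2,1].round(3),'open mm',s['opening']*88,'q',s['q'].round(3))
E
python3 st.py
python3 -c "
from h import *
save('w6',r.snapshot('wrist'))"
```

```text
t 9.1 pos [ 0.4548 -0.2498  0.2417] F [-1.1  0.8  1.2] M [ 0.419  0.097 -0.027] yawx 36.01 tilt [-0.  0.] open mm 45.21148306566355 q [ 0.793  0.896 -0.644  1.993  0.979  0.6    1.665]
```

View pics/w6.png

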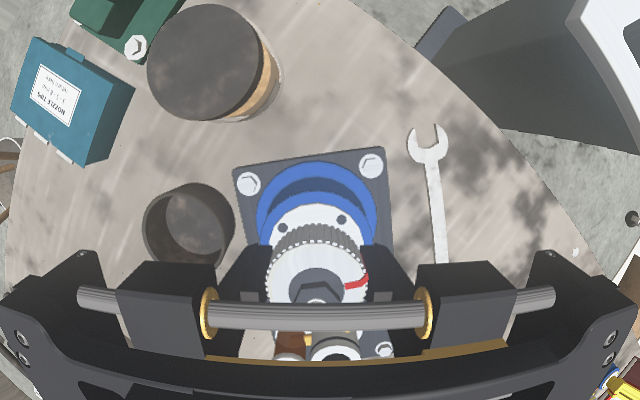

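Request:
{"name": "arm_command", "arguments": {
  "deltas": [
    {"dx": 0, "dy": 0.0001, "dz": 0, "wx": 0, "wy": 0.18, "wz": 0},
    {"dx": 0, "dy": 0.0001, "dz": 0, "wx": 0, "wy": 0.36, "wz": 0},
    {"dx": 0, "dy": 0.0002, "dz": 0, "wx": 0, "wy": 0.54, "wz": 0},
    {"dx": 0, "dy": 0.0003, "dz": 0, "wx": 0, "wy": 0.72, "wz": 0},
    {"dx": 0, "dy": 0.0003, "dz": 0, "wx": 0, "wy": 0.9, "wz": 0}
  ]
}}

```text
clock: 9.65
tool_pos: [0.455, -0.2504, 0.2414]
eef_rot: [0.707, -0.03, 0.03, -0.706]
contact_force: [-0.9, -0.5, -0.7]
opening: 0.512
```

```bash
python3 st.py
```

```text
t 9.65 pos [ 0.455  -0.2504  0.2414] F [-0.9 -0.5 -0.7] M [0.075 0.06  0.065] yawx -4.81 tilt [ 0.    -0.001] open mm 45.03443012975345 q [ 0.694  0.857 -0.468  1.997  0.824  0.485  1.099]
```

Request:
{"name": "arm_command", "arguments": {
  "deltas": [
    {"dx": 0, "dy": 0.0001, "dz": 0, "wx": 0, "wy": 0.18, "wz": 0},
    {"dx": 0, "dy": 0.0001, "dz": 0, "wx": 0, "wy": 0.36, "wz": 0},
    {"dx": 0, "dy": 0.0002, "dz": 0, "wx": 0, "wy": 0.54, "wz": 0},
    {"dx": 0, "dy": 0.0003, "dz": 0, "wx": 0, "wy": 0.72, "wz": 0},
    {"dx": 0, "dy": 0.0003, "dz": 0, "wx": 0, "wy": 0.9, "wz": 0}
  ]
}}

```text
clock: 10.15
tool_pos: [0.4548, -0.251, 0.2411]
eef_rot: [0.653, -0.272, 0.273, -0.652]
contact_force: [-1.0, -1.3, -0.5]
opening: 0.508
```

```bash
python3 st.py
python3 -c "
from h import *
save('w7',r.snapshot('wrist')[200:350,200:440].repeat(3,0).repeat(3,1))"
```

```text
t 10.15 pos [ 0.4548 -0.251   0.2411] F [-1.  -1.3 -0.5] M [-0.257  0.101  0.116] yawx -45.34 tilt [-0.    -0.002] open mm 44.74419717293639 q [ 0.59   0.833 -0.29   2.002  0.597  0.389  0.61 ]
```

View pics/w7.png

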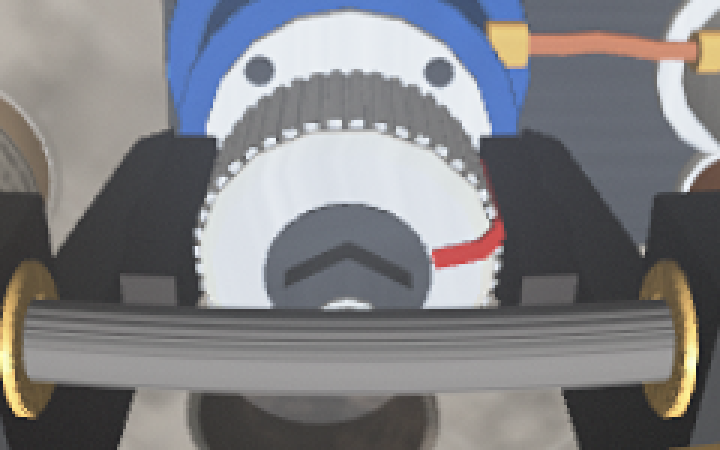

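Request:
{"name": "arm_command", "arguments": {
  "deltas": [
    {"dx": 0, "dy": 0.0001, "dz": 0, "wx": 0, "wy": 0.18, "wz": 0},
    {"dx": 0, "dy": 0.0001, "dz": 0, "wx": 0, "wy": 0.36, "wz": 0},
    {"dx": 0, "dy": 0.0002, "dz": 0, "wx": 0, "wy": 0.54, "wz": 0},
    {"dx": 0, "dy": 0.0003, "dz": 0, "wx": 0, "wy": 0.72, "wz": 0},
    {"dx": 0, "dy": 0.0003, "dz": 0, "wx": 0, "wy": 0.9, "wz": 0}
  ]
}}

```text
clock: 10.7
tool_pos: [0.4543, -0.2513, 0.2408]
eef_rot: [0.519, -0.481, 0.481, -0.518]
contact_force: [-3.3, -2.9, -1.5]
opening: 0.513
```

```bash
python3 st.py
```

```text
t 10.7 pos [ 0.4543 -0.2513  0.2408] F [-3.3 -2.9 -1.5] M [-0.633  0.342  0.153] yawx -85.72 tilt [-0.001 -0.002] open mm 45.1343145232767 q [ 0.497  0.824 -0.134  2.008  0.315  0.33   0.181]
```

Request:
{"name": "arm_command", "arguments": {
  "deltas": [
    {"dx": 0, "dy": 0.0001, "dz": 0, "wx": 0, "wy": 0.15, "wz": 0},
    {"dx": 0, "dy": 0.0001, "dz": 0, "wx": 0, "wy": 0.3, "wz": 0},
    {"dx": 0, "dy": 0.0002, "dz": 0, "wx": 0, "wy": 0.45, "wz": 0},
    {"dx": 0, "dy": 0.0003, "dz": 0, "wx": 0, "wy": 0.6, "wz": 0},
    {"dx": 0, "dy": 0.0003, "dz": 0, "wx": 0, "wy": 0.75, "wz": 0}
  ]
}}

```text
clock: 11.2
tool_pos: [0.4538, -0.2512, 0.2405]
eef_rot: [-0.358, 0.611, -0.611, 0.356]
contact_force: [-3.1, -2.1, -0.1]
opening: 0.508
```

```bash
python3 st.py
```

```text
t 11.2 pos [ 0.4538 -0.2512  0.2405] F [-3.1 -2.1 -0.1] M [-0.719  0.632  0.112] yawx -119.43 tilt [-0.002 -0.001] open mm 44.719984551674315 q [ 0.429  0.824 -0.021  2.012  0.057  0.308 -0.154]
```

Request:
{"name": "arm_command", "arguments": {
  "deltas": [
    {"dx": 0, "dy": 0, "dz": 0, "wx": 0, "wy": 0.1, "wz": 0},
    {"dx": 0, "dy": 0.0001, "dz": 0, "wx": 0, "wy": 0.2, "wz": 0},
    {"dx": 0, "dy": 0.0001, "dz": 0, "wx": 0, "wy": 0.3, "wz": 0},
    {"dx": 0, "dy": 0.0002, "dz": 0, "wx": 0, "wy": 0.4, "wz": 0},
    {"dx": 0, "dy": 0.0002, "dz": 0, "wx": 0, "wy": 0.45, "wz": 0}
  ]
}}

```text
clock: 11.7
tool_pos: [0.4536, -0.251, 0.2403]
eef_rot: [-0.245, 0.664, -0.663, 0.243]
contact_force: [-4.7, -3.2, 2.8]
opening: 0.511
```

```bash
python3 st.py
```

```text
t 11.7 pos [ 0.4536 -0.251   0.2403] F [-4.7 -3.2  2.8] M [-0.656  0.948  0.129] yawx -139.56 tilt [-0.003 -0.001] open mm 44.96331266739843 q [ 0.39   0.826  0.043  2.015 -0.1    0.304 -0.35 ]
```

Request:
{"name": "arm_command", "arguments": {
  "deltas": [
    {"dx": 0, "dy": 0, "dz": 0, "wx": 0, "wy": 0.04, "wz": 0},
    {"dx": 0, "dy": 0, "dz": 0, "wx": 0, "wy": 0.08, "wz": 0},
    {"dx": 0, "dy": 0, "dz": 0, "wx": 0, "wy": 0.12, "wz": 0},
    {"dx": 0, "dy": 0.0001, "dz": 0, "wx": 0, "wy": 0.16, "wz": 0},
    {"dx": 0, "dy": 0.0001, "dz": 0, "wx": 0, "wy": 0.16, "wz": 0}
  ]
}}

```text
clock: 12.2
tool_pos: [0.4535, -0.2509, 0.2402]
eef_rot: [-0.204, 0.678, -0.677, 0.202]
contact_force: [-3.6, -2.3, 4.1]
opening: 0.511
```

```bash
python3 st.py
```

```text
t 12.2 pos [ 0.4535 -0.2509  0.2402] F [-3.6 -2.3  4.1] M [-0.577  0.948 -0.015] yawx -146.68 tilt [-0.003 -0.001] open mm 44.960352475617704 q [ 0.376  0.828  0.066  2.016 -0.156  0.305 -0.419]
```

Request:
{"name": "arm_command", "arguments": {
  "deltas": [
    {"dx": 0, "dy": 0, "dz": 0, "wx": 0, "wy": 0.03, "wz": 0},
    {"dx": 0, "dy": 0, "dz": 0, "wx": 0, "wy": 0.06, "wz": 0},
    {"dx": 0, "dy": 0, "dz": 0, "wx": 0, "wy": 0.09, "wz": 0},
    {"dx": 0, "dy": 0, "dz": 0, "wx": 0, "wy": 0.12, "wz": 0},
    {"dx": 0, "dy": 0, "dz": 0, "wx": 0, "wy": 0.15, "wz": 0}
  ]
}}

```text
clock: 12.7
tool_pos: [0.4544, -0.2502, 0.2402]
eef_rot: [-0.163, 0.688, -0.688, 0.163]
contact_force: [-4.3, -2.7, 3.1]
opening: 0.51
```

```bash
python3 st.py
```

```text
t 12.7 pos [ 0.4544 -0.2502  0.2402] F [-4.3 -2.7  3.1] M [-0.603  0.87   1.031] yawx -153.36 tilt [-0.001 -0.   ] open mm 44.85318297658384 q [ 0.363  0.829  0.086  2.016 -0.209  0.306 -0.485]
```

```bash
python3 -c "
from h import *
import pickle
pickle.dump(r.get_calibration('wrist'),open('w8.pkl','wb'));im=r.snapshot('wrist');save('w8f',im)
save('w8',im[200:350,200:440].repeat(3,0).repeat(3,1))"; python3 st.py
```

```text
t 12.75 pos [ 0.4545 -0.2502  0.2402] F [-4.  -4.4  3.9] M [-0.482  0.91   0.743] yawx -153.47 tilt [-0.001 -0.   ] open mm 44.72397504600245 q [ 0.363  0.829  0.086  2.016 -0.21   0.306 -0.486]
```

View pics/w8.png

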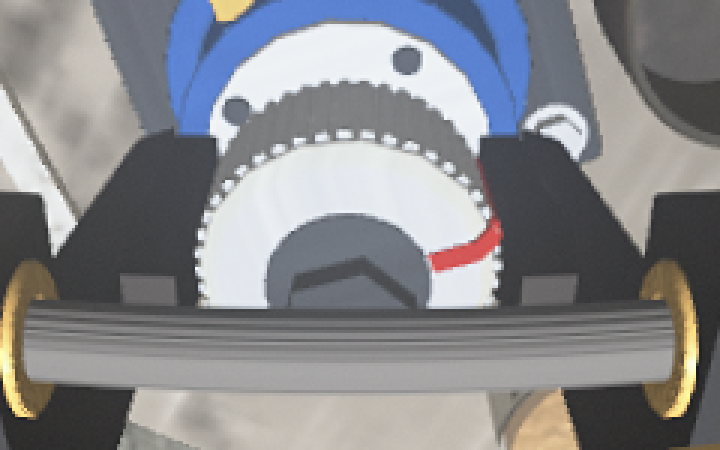

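Request:
{"name": "arm_command", "arguments": {
  "deltas": [
    {"dx": 0, "dy": 0, "dz": 0, "wx": 0, "wy": -0.02, "wz": 0},
    {"dx": 0, "dy": 0, "dz": 0, "wx": 0, "wy": -0.02, "wz": 0},
    {"dx": 0, "dy": 0, "dz": 0, "wx": 0, "wy": -0.02, "wz": 0},
    {"dx": 0, "dy": 0, "dz": 0, "wx": 0, "wy": -0.02, "wz": 0},
    {"dx": 0, "dy": 0, "dz": 0, "wx": 0, "wy": -0.02, "wz": 0}
  ]
}}

```text
clock: 13.25
tool_pos: [0.4545, -0.2502, 0.2402]
eef_rot: [-0.167, 0.687, -0.687, 0.167]
contact_force: [-4.4, -2.8, 4.1]
opening: 0.514
```

```bash
python3 st.py
python3 - <<'E'
from h import *
import pickle
E
```

```text
t 13.25 pos [ 0.4545 -0.2502  0.2402] F [-4.4 -2.8  4.1] M [-0.423  0.947  0.081] yawx -152.64 tilt [-0.001  0.   ] open mm 45.27062861352571 q [ 0.365  0.829  0.083  2.016 -0.204  0.305 -0.478]
```

Request:
{"name": "arm_command", "arguments": {
  "deltas": [
    {"dx": 0, "dy": 0, "dz": 0, "wx": 0, "wy": -0.02, "wz": 0},
    {"dx": 0, "dy": 0, "dz": 0, "wx": 0, "wy": -0.02, "wz": 0},
    {"dx": 0, "dy": 0, "dz": 0, "wx": 0, "wy": -0.02, "wz": 0},
    {"dx": 0, "dy": 0, "dz": 0, "wx": 0, "wy": -0.02, "wz": 0},
    {"dx": 0, "dy": 0, "dz": 0, "wx": 0, "wy": -0.02, "wz": 0}
  ]
}}

```text
clock: 13.75
tool_pos: [0.4545, -0.2502, 0.2402]
eef_rot: [-0.173, 0.686, -0.686, 0.172]
contact_force: [-5.1, -2.9, 3.5]
opening: 0.51
```

```bash
python3 st.py
```

```text
t 13.75 pos [ 0.4545 -0.2502  0.2402] F [-5.1 -2.9  3.5] M [-0.384  1.006 -0.067] yawx -151.78 tilt [-0.001  0.   ] open mm 44.847860396850216 q [ 0.366  0.829  0.08   2.016 -0.197  0.305 -0.47 ]
```

Request:
{"name": "arm_command", "arguments": {
  "deltas": [
    {"dx": 0, "dy": 0, "dz": 0, "wx": 0, "wy": -0.02, "wz": 0},
    {"dx": 0, "dy": 0, "dz": 0, "wx": 0, "wy": -0.02, "wz": 0},
    {"dx": 0, "dy": 0, "dz": 0, "wx": 0, "wy": -0.02, "wz": 0},
    {"dx": 0, "dy": 0, "dz": 0, "wx": 0, "wy": -0.02, "wz": 0},
    {"dx": 0, "dy": 0, "dz": 0, "wx": 0, "wy": -0.02, "wz": 0}
  ]
}}

```text
clock: 14.25
tool_pos: [0.4545, -0.2502, 0.2403]
eef_rot: [-0.178, 0.685, -0.684, 0.178]
contact_force: [-3.5, -2.3, 5.3]
opening: 0.514
```

```bash
python3 st.py
```

```text
t 14.25 pos [ 0.4545 -0.2502  0.2403] F [-3.5 -2.3  5.3] M [-0.377  0.984 -0.062] yawx -150.88 tilt [-0.001  0.   ] open mm 45.260710807420935 q [ 0.368  0.829  0.077  2.015 -0.19   0.305 -0.461]
```

Request:
{"name": "arm_command", "arguments": {
  "deltas": [
    {"dx": 0, "dy": -0.0001, "dz": 0, "wx": 0, "wy": -0.17, "wz": 0},
    {"dx": 0, "dy": -0.0001, "dz": 0, "wx": 0, "wy": -0.34, "wz": 0},
    {"dx": 0, "dy": -0.0002, "dz": 0, "wx": 0, "wy": -0.51, "wz": 0},
    {"dx": 0, "dy": -0.0002, "dz": 0, "wx": 0, "wy": -0.68, "wz": 0},
    {"dx": 0, "dy": -0.0003, "dz": 0, "wx": 0, "wy": -0.85, "wz": 0}
  ]
}}

```text
clock: 14.75
tool_pos: [0.4544, -0.25, 0.2406]
eef_rot: [-0.394, 0.588, -0.587, 0.393]
contact_force: [-4.4, -2.1, 3.3]
opening: 0.512
```

Request:
{"name": "arm_command", "arguments": {
  "deltas": [
    {"dx": 0, "dy": -0.0001, "dz": 0, "wx": 0, "wy": -0.17, "wz": 0},
    {"dx": 0, "dy": -0.0001, "dz": 0, "wx": 0, "wy": -0.34, "wz": 0},
    {"dx": 0, "dy": -0.0002, "dz": 0, "wx": 0, "wy": -0.51, "wz": 0},
    {"dx": 0, "dy": -0.0003, "dz": 0, "wx": 0, "wy": -0.68, "wz": 0},
    {"dx": 0, "dy": -0.0003, "dz": 0, "wx": 0, "wy": -0.82, "wz": 0}
  ]
}}

```text
clock: 15.25
tool_pos: [0.4542, -0.25, 0.2409]
eef_rot: [0.56, -0.433, 0.432, -0.559]
contact_force: [-3.4, -1.7, 5.3]
opening: 0.511
```

Request:
{"name": "arm_command", "arguments": {
  "deltas": [
    {"dx": 0, "dy": 0, "dz": 0, "wx": 0, "wy": -0.05, "wz": 0},
    {"dx": 0, "dy": 0, "dz": 0, "wx": 0, "wy": -0.1, "wz": 0},
    {"dx": 0, "dy": 0, "dz": 0, "wx": 0, "wy": -0.15, "wz": 0},
    {"dx": 0, "dy": -0.0001, "dz": 0, "wx": 0, "wy": -0.2, "wz": 0},
    {"dx": 0, "dy": -0.0001, "dz": 0, "wx": 0, "wy": -0.2, "wz": 0}
  ]
}}

```text
clock: 15.75
tool_pos: [0.4542, -0.25, 0.241]
eef_rot: [0.591, -0.39, 0.388, -0.59]
contact_force: [-4.3, -0.6, 4.5]
opening: 0.512
```

```bash
python3 st.py
```

```text
t 15.75 pos [ 0.4542 -0.25    0.241 ] F [-4.3 -0.6  4.5] M [-0.298  0.989  0.067] yawx -66.71 tilt [-0.002  0.   ] open mm 45.08784220066482 q [ 0.54   0.826 -0.208  2.007  0.454  0.355  0.375]
```

Need 4.2° more (wy −0.094).

Request:
{"name": "arm_command", "arguments": {
  "deltas": [
    {"dx": 0, "dy": 0, "dz": 0, "wx": 0, "wy": -0.03, "wz": 0},
    {"dx": 0, "dy": 0, "dz": 0, "wx": 0, "wy": -0.06, "wz": 0},
    {"dx": 0, "dy": 0, "dz": 0, "wx": 0, "wy": -0.094, "wz": 0},
    {"dx": 0, "dy": 0, "dz": 0, "wx": 0, "wy": -0.094, "wz": 0},
    {"dx": 0, "dy": 0, "dz": 0, "wx": 0, "wy": -0.094, "wz": 0}
  ]
}}

```text
clock: 16.25
tool_pos: [0.4542, -0.25, 0.241]
eef_rot: [0.605, -0.368, 0.366, -0.604]
contact_force: [-5.5, -2.2, 5.0]
opening: 0.51
```

```bash
python3 st.py
python3 - <<'E'
from h import *
import pickle
c=r.get_calibration('wrist');pickle.dump(c,open('w9.pkl','wb'));im=r.snapshot('wrist');save('w9f',im)
a=im[200:320,220:420];b=cv2.imread('pics/w8f.png')[200:320,220:420,::-1]
save('w9',np.hstack([a,b]).repeat(2,0).repeat(2,1))
save('s9',r.snapshot('side')[90:240,240:440].repeat(4,0).repeat(4,1)[:600])
E
python3 st.py
```

```text
t 16.25 pos [ 0.4542 -0.25    0.241 ] F [-5.5 -2.2  5. ] M [-0.321  1.062  0.02 ] yawx -62.52 tilt [-0.003  0.   ] open mm 44.89368845040068 q [ 0.55   0.827 -0.224  2.006  0.483  0.362  0.419]
t 16.35 pos [ 0.4542 -0.25    0.241 ] F [-5.5 -2.1  5.1] M [-0.32   1.009  0.028] yawx -62.52 tilt [-0.003  0.   ] open mm 45.017807981726406 q [ 0.55   0.827 -0.224  2.006  0.483  0.362  0.419]
```

View pics/w9.png

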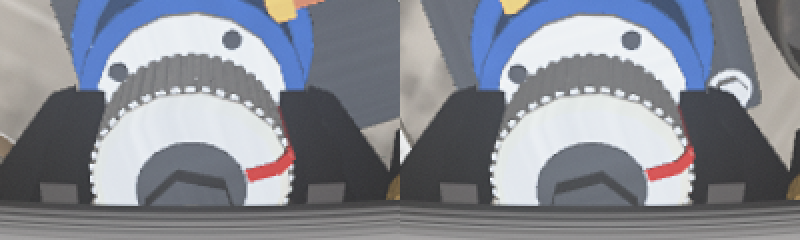

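View pics/s9.png

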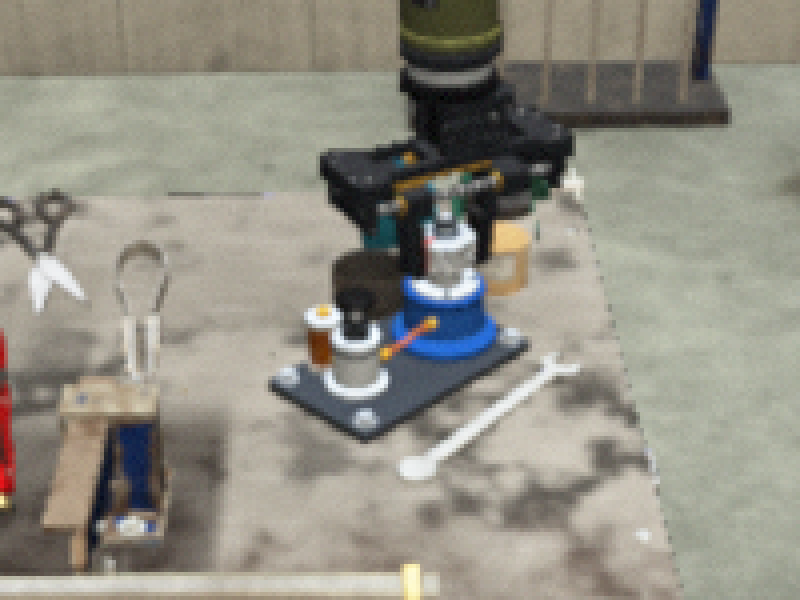

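View pics/w9f.png

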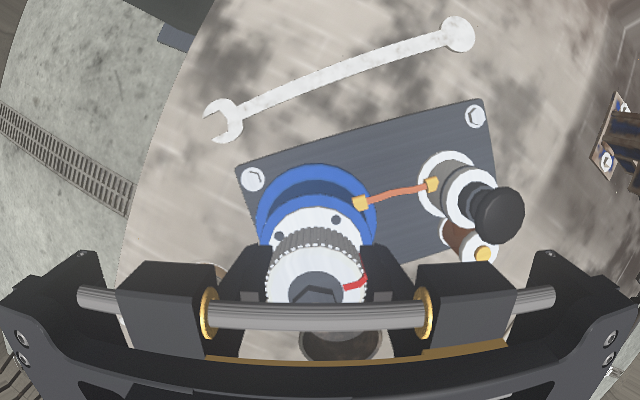

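```bash
python3 -c "
from h import *
print(r.finish_job())"; python3 st.py
```

```text
the job is handed in; nothing more can be done
None
the job is handed in; nothing more can be done
```

The clearance is set on the steel bearing head, not the yellow-plate look-alike, and the job was handed in at about 16.4 s of the 72 s allowed.

- **Oil pump:** I pressed the head about 12 mm, until the force climbed steeply to 31 N at the stop. I then let it up, and the pictures show it back at rest.
- **Bottoming the nut:** I turned it about 188° clockwise with a 30 N grip. It bottomed cleanly, the torque jumping from about 0.1 to 1.0 N m.
- **Backing off:** As I turned back, the torque passed through zero at a tool angle of about −152.5°. I stopped at −62.5°, which is 90° back from that point. The gripper is still holding the nut with 30 N.

**Last checks:** The red mark sat in the same place against the fingers at the bottomed and final poses, so I saw no slip. The tool angle was steady, with near-zero torque about the nut. A few newtons of side and lift force remained on the tool.

**Disagreement:** If the red mark lines up with the plate's x axis when the nut is bottomed (my assumption), the back-off comes out about 2.6° over 90°. That is within the error of reading the mark from the pictures. I relied on the torque and tool angle instead.

I never touched the jar, cup or spanner. The last pictures show nothing displaced, though I did not measure their positions before and after.

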